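# Carry the vial carrier to the heated station on the lifter

### The arm

A 7-joint arm with a two-finger parallel gripper is mounted at the origin on the work surface. World frame = base frame: x ahead of the robot, y to its left, z up, the work surface at z = 0. Lengths are in m, angles in rad, forces in N, time in s.
With the tool pointing down it reaches from about 0.425 to 0.975 m from the base axis. Payload 16.7 kg.
Tool frame: the origin (TCP) lies at the very end of the fingers, on their centre line; the grasp point (between the pads) lies 19 mm behind it; z points along the fingers, y is the line along which they close (so a half turn about z gives the same grasp; the last joint's range is limited). The gripper opens to 85 mm and grips with 20 to 120 N. Pads are 22 mm wide; open, the fingers measure 114 mm over their backs; the gripper's body (76 mm by 85 mm) begins 54 mm behind the grasp point. The pads swing forward as they close: fully open they stand 13 mm farther back than shut.
Start: joints at [1.194, 0.426, 0.074, 1.606, -0.034, 1.111, -0.067], TCP at [0.152, -0.658, 0.231] pointing down, gripper open.
Joint ranges: [-2.85, 2.85], [-0.5, 2.14], [-1.23, 1.37], [0.21, 2.46], [-1.02, 4.16], [0.16, 2.05], [-2.73, 2.73]. Speed limits (rad/s): [1.89, 1.89, 2.39, 2.39, 3.01, 3.01, 3.01].

### API

Orientations are given as a 3x3 rotation matrix whose columns are the frame's x, y, z axes.
In Python, from bench import sensors, viewer, ctrl, search_frame gives the robot as it stands. The module is installed in compiled form; this text tells all that it offers.
- The arm moves only by the tool servo_tool, never from a script. Its arguments are lists of equal length, an entry for each row: "grip": the finger opening in cm, from 0 to 8.54; "delta_pos": the shift along the tool's x, y, z in cm, a list of three; "roll": the turn about the tool's z in rad. In form: {"grip": [grip, ...], "delta_pos": [[dx, dy, dz], ...], "roll": [roll, ...]}. A call has 1 to 8 rows; each row shifts and turns the commanded pose from where the row before left it, along the tool's axes as they then stand; what a row does not reach is not made up. A row lasts 1/10 s, in which the tool goes at most 50 mm and 8.59 degrees, less where a joint would pass 70% of its speed; a pose out of reach is approached as far as the arm can. A call is refused whole if a number of a shift passes 5 or a number of a turn 0.15, either way. A call with a gripper value outside its range is refused whole. The fingers move at their own pace and stop on an object; "grip_force" is the grip in N (left out, the last holds). Time passes only in rows, so rows that do not move let the fingers close. It gives the time, the measured TCP pose, the force, the opening and the grip force at its end, in the units of the state.
- sensors.state(): the state, without advancing time (a new reading comes with each control period).
- viewer.get_image(name): name is "side" or "top"; returns a dict with "pixels" (400x640x3 uint8, red, green, blue), "K" (3x3 intrinsics, pixels), "pose" (4x4, takes a point from camera to world coordinates). Camera axes: x right, y up, looking along -z (the intrinsics and any distortion apply to the point x, -y, -z); pixel columns grow to the right and rows downward; lengths in m; the calibration is good to about 2 mm. A picture is of the moment at which its call begins. There is no depth.
- ctrl.hand_in(): hands the job in; it is judged then, once.
Trained networks look in a picture, given as the dict that the camera call returned (one of the last four; its "shot" number tells which), for a name from the list of things; names that differ only in an ending like _2 or _b are one class to them, and where a whole thing is asked for, a point or a joint stands for the part that bears it (a point fixed in the world has none). Each returns a list of dicts, best first, with "score" (0 to 1); they miss things now and then, are a little off and sometimes report something else, mostly with a low value. They report only what shows in the picture. A call takes as long as a camera call. They do not tell look-alikes from the thing itself.
- search_frame(picture, query): "rect" ([left, top, right, bottom] in pixels, round what is visible of it).
The state is a dict: "time_s": time; "joint_positions": joint angles; "joint_velocities": joint speeds; "joint_efforts": joint torques, N m; "eef_pos": TCP position; "ee_rot": TCP orientation; "ft_force": force on the tool from outside, world axes, zero at the start; "torque": the same for the moment, N m; "grip_width": opening from 0.0 (shut) to 1.0 (fully open); "gripper_force": force on a finger pad.
Only numpy, scipy, OpenCV 4.12 (cv2) and the standard library are available. Lean on these libraries where they do the work, as an engineer would, in place of code of your own. Each camera call takes 0.05 s, during which the arm holds its last target. There are 200 camera calls.

### The job

Take the flat lifter by its blue grip, slide its blade under the vial carrier waiting on the black loading stand, and carry it level on the blade, without the robot touching the carrier, to the red heated station. Set it down flat on both rails, inside the raised red lips, draw the blade out and lay the lifter flat on its green mat again. Leave the other things on the bench where they are.

Things in the scene. Friction and masses are not known exactly. Their poses are not given: they have to be found in the camera images.
- lifter: Loose lifter, 205 mm long, 0.2 kg, flat underside: steel blade 36 wide, 4 thick, and on its rear an upright blue grip block 90 long, 22 wide, 56 high (x -50 to 40 mm), bare blade from there to the tip at x = 155. Grip the block from above across y. Origin on the underside below the grip point; x to the tip, z up. Starts flat on the mat, tip away from the robot within 25 degrees.
- lifter_mid (a point): Middle of the lifter's length on its underside, 55 mm ahead of its origin towards the tip.
- lifter_pad (a point): Point on top of the blade where the carrier's centre should ride, 115 mm ahead of the lifter's origin, 4 mm above the underside.
- mat: Thin green parking mat fixed on the bench, 220 mm (x) by 100 mm (y), 2 mm thick. Origin at the centre of its underside, x along its length.
- carrier: Loose aluminium vial carrier, 76 mm (x) by 110 (y), plate 6 thick, six short amber vials fixed on it (blue and white caps, tops 34 mm above the underside), about 0.12 kg. Origin at the centre of its underside, z up. Starts on the stand, up to 7 mm and 5 degrees off the stand's middle.
- stand: Black fixed stand: base 104 mm (x) by 140 (y), 15 high, two rails along x, 96 long, flat tops 45 mm above the bench, no lips. Channel between rails along x, 60 wide (y -30 to 30), open at both ends, floor 15 above the bench: the blade enters from the robot's side along +x. Origin at the underside's centre; x away from the robot within 20 degrees. Swaps sides with the station.
- station: Red fixed station: base, channel and rail tops (45 mm high, aluminium) as the stand's, plus red lips 6 mm above the rail tops framing the seat, 88 mm apart in x, 132 in y (carrier's play 6 and 11 mm each side); channel ends open. White block 28 high, 20 deep at its far (+x) side. Origin at the underside below the seat's middle; x away from the robot within 20 degrees, blade enters along +x.
- bottle: Amber bottle, bystander, 70 mm across, 150 mm high; origin at its underside.
- screwdriver: Screwdriver, bystander, lying, 170 mm long.
- wrench: Wrench, bystander, lying, 160 mm long.
- mouse: Blue and black computer mouse, bystander, 105 x 60 x 33 mm; origin at the centre of its underside.
- beaker: Glass beaker, bystander, 68 mm across, 90 mm high; origin at its underside.
- jar: Jar with white cap, bystander, 60 mm across, 60 mm high; origin at its underside.
Mind the look-alikes: they are no part of the job. Several things look just like the mat: the one meant starts farthest to the robot's left.

How it is judged:
On the way, in this order (a step that is already met when the one before it is completed fails the run):
1. the carrier rides on the lifter's blade, lifted at least 12 mm clear of the stand's rails (contact force between lifter and carrier above 0.3 N and contact force between carrier and stand below 0.05 N and z of carrier in the frame of stand above 0.057 m), for 0.2 s.
2. the carrier lies on the station's rails inside the lips, off the blade (x of carrier in the frame of station between -0.009 and 0.009 m and y of carrier in the frame of station between -0.0125 and 0.0125 m and z of carrier in the frame of station between 0.041 and 0.048 m and angle between carrier's own z axis and vertical below 0.04 rad and angle between the x axis of carrier and the x axis of station, either way round below 0.22 rad and contact force between carrier and lifter below 0.05 N), for 0.2 s.
At the end, for the whole second after the job is handed in: Carrier at rest and flat (2 deg) on both station rails inside the lips: centre within 9 mm in station x, 12 in y, turned under 12 deg (either way round), lifter off it. Lifter still and flat (4.5 deg) on the mat, its middle within 50 mm of the mat's middle (all of step 2 and linear speed of each of carrier, lifter below 0.02 m/s and horizontal distance between lifter_mid and mat below 0.05 m and height (world z) of lifter below 0.008 m and angle between lifter's own z axis and vertical below 0.08 rad and contact force between lifter and mat above 0.3 N); the robot touches nothing.
It fails at once if the carrier tilts more than 15 degrees (angle between carrier's own z axis and vertical above 0.26 rad).
It fails at once if the robot touches the carrier (over 0.5 N) (contact force between any of the fingers, the arm and carrier above 0.5 N).
It fails at once if a bystander is moved more than 30 mm (distance of any of bottle, screwdriver, wrench, mouse, beaker, jar from where it was at the start of the episode above 0.03 m).
It also fails if it takes over 72 s, if anything falls off the work surface, if the arm or the gripper's body presses on something with over 40 N, if the wrist force passes 120 N, or if a joint passes its speed limit or range.

## Working session

There is one attempt and no reset: what is moved stays moved. The work goes in short steps, Python scripts to look and compute and a tool call to move; the robot and the scene stay as the last step left them, time stands still between calls to the robot, and variables do not carry over. Pictures are saved under pics/ and viewed, at most 10 in all, crops included, and the job is handed in when it is done.

Besides the shell and the picture viewer there is one more tool, called after "Request:" as name([rows], argument=value, ...), one row to a line, values as JSON. servo_tool: Moves the arm, as the interface text tells. Its arguments: {"type":"object","properties":{"grip":{"type":"array"},"delta_pos":{"type":"array"},"roll":{"type":"array"},"grip_force":{"type":"number"}},"required":["grip","delta_pos","roll"]}

```bash
mkdir -p pics; ls
cat > h.py <<'E'
import numpy as np, cv2, pickle
from bench import sensors, viewer, ctrl, search_frame
def grab(n,tag):
    p=viewer.get_image(n); cv2.imwrite(f'pics/{tag}.png',p['pixels'][:,:,::-1]); pickle.dump({k:np.asarray(p[k]) for k in('pixels','K','pose')},open(f'pics/{tag}.pkl','wb')); return p
def load(tag): return pickle.load(open(f'pics/{tag}.pkl','rb'))
def px2w(p,uv,z):
    K=np.array(p['K']);T=np.array(p['pose']); uv=np.atleast_2d(uv).astype(float)
    d=np.c_[(uv-K[[0,1],2])/K[[0,1],[0,1]],np.ones(len(uv))]*[1,-1,-1]@T[:3,:3].T
    o=T[:3,3]; return o+d*((z-o[2])/d[:,2])[:,None]
def w2px(p,X):
    K=np.array(p['K']);T=np.array(p['pose']); c=(np.atleast_2d(X)-T[:3,3])@T[:3,:3]*[1,-1,-1]
    return (c[:,:2]/c[:,2:])*K[[0,1],[0,1]]+K[[0,1],2]
E
python3 - <<'E'
from h import *
a=grab('top','top0');b=grab('side','side0')
for p in(a,b):
    print(np.round(p['K'],1).tolist(),np.round(p['pose'],3).tolist(),[k for k in p])
    for q in['lifter','mat','carrier','stand','station']:
        print(q,[(np.round(r['score'],2),np.round(r['rect']).tolist()) for r in search_frame(p,q)])
s=sensors.state();print(s['eef_pos'],np.round(s['ee_rot'],3),s['time_s'],s['grip_width'])
E
```

```text
pics
[[404.5, 0.0, 318.2], [0.0, 404.5, 196.7], [0.0, 0.0, 1.0]] [[-0.014, 0.997, -0.075, 0.438], [-1.0, -0.016, -0.017, -0.003], [-0.018, 0.075, 0.997, 1.267], [0.0, 0.0, 0.0, 1.0]] ['pixels', 'K', 'pose', 'shot']
lifter [(np.float64(0.67), [316.0, 156.0, 338.0, 221.0]), (np.float64(0.57), [395.0, 157.0, 444.0, 207.0])]
mat [(np.float64(0.85), [303.0, 152.0, 350.0, 229.0]), (np.float64(0.66), [356.0, 230.0, 397.0, 306.0]), (np.float64(0.64), [455.0, 252.0, 490.0, 330.0]), (np.float64(0.38), [223.0, 171.0, 259.0, 201.0])]
carrier [(np.float64(0.94), [224.0, 172.0, 257.0, 201.0])]
stand []
station [(np.float64(0.89), [395.0, 158.0, 446.0, 206.0]), (np.float64(0.42), [220.0, 164.0, 269.0, 204.0])]
[[366.5, 0.0, 316.1], [0.0, 366.5, 203.6], [0.0, 0.0, 1.0]] [[-0.849, 0.369, -0.378, 0.071], [-0.529, -0.605, 0.595, 0.725], [-0.009, 0.705, 0.709, 0.918], [0.0, 0.0, 0.0, 1.0]] ['pixels', 'K', 'pose', 'shot']
lifter [(np.float64(0.74), [286.0, 194.0, 337.0, 225.0])]
mat [(np.float64(0.96), [412.0, 158.0, 474.0, 191.0]), (np.float64(0.85), [278.0, 194.0, 345.0, 234.0]), (np.float64(0.68), [365.0, 190.0, 431.0, 236.0]), (np.float64(0.32), [288.0, 195.0, 337.0, 225.0]), (np.float64(0.28), [179.0, 282.0, 210.0, 319.0])]
carrier [(np.float64(0.95), [237.0, 230.0, 280.0, 272.0]), (np.float64(0.4), [180.0, 281.0, 210.0, 318.0])]
stand [(np.float64(0.86), [235.0, 241.0, 287.0, 285.0])]
station [(np.float64(0.76), [324.0, 142.0, 369.0, 179.0])]
[ 0.15174388 -0.65767565  0.23128597] [[ 0.974  0.225 -0.   ]
 [ 0.225 -0.974  0.   ]
 [ 0.    -0.    -1.   ]] 0.6 1.000692294964466
```

Run:
```python
import cv2
a=cv2.imread('pics/top0.png')[130:345,200:500]; cv2.imwrite('pics/v1.png',cv2.resize(a,(800,573),interpolation=cv2.INTER_CUBIC))
a=cv2.imread('pics/side0.png')[120:345,150:490]; cv2.imwrite('pics/v2.png',cv2.resize(a,(800,529),interpolation=cv2.INTER_CUBIC))
```

```text
(no output)
```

View pics/v1.png

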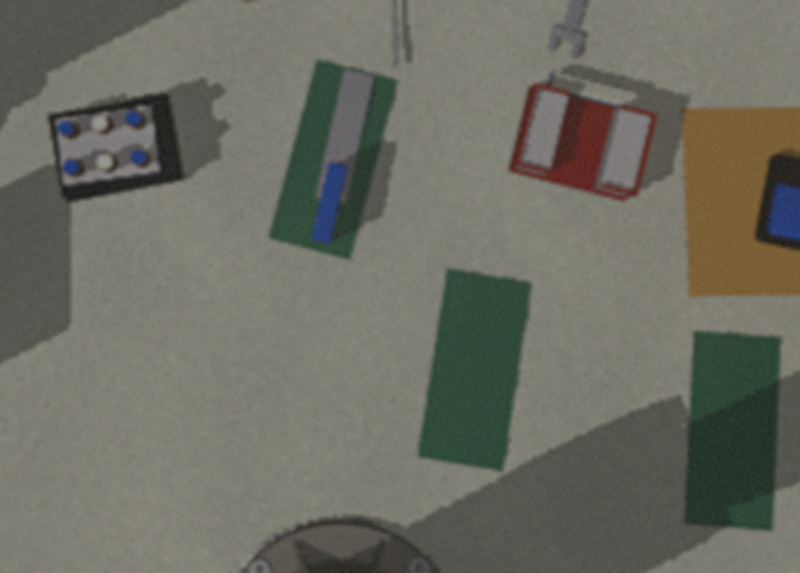

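View pics/v2.png

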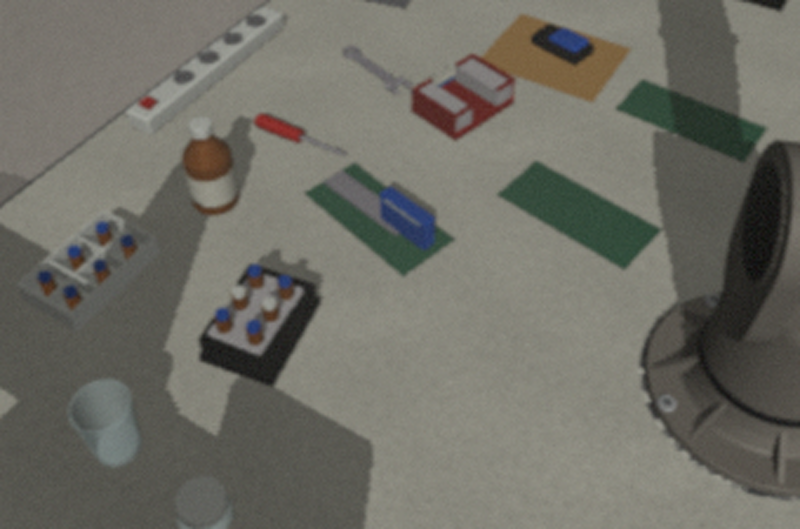

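```bash
cat > fit.py <<'E'
from h import *
from scipy.optimize import minimize
S=4
def box(x0,x1,y0,y1,z0,z1):
    v=np.array([[x,y,z] for x in(x0,x1) for y in(y0,y1) for z in(z0,z1)])/1e3
    F=[([0,1,3,2],[-1,0,0]),([4,5,7,6],[1,0,0]),([0,1,5,4],[0,-1,0]),([2,3,7,6],[0,1,0]),([1,3,7,5],[0,0,1])]
    return [(v[i],np.array(n)) for i,n in F]
MAT=[box(-110,110,-50,50,0,2)]
LIFT=[box(-50,155,-18,18,0,4),box(-50,40,-11,11,4,60)]
RAILS=lambda w:[box(-52,52,-70,70,0,15),box(-48,48,30,w,15,45),box(-48,48,-w,-30,15,45)]
LIPS=[box(-48,48,66,70,45,51),box(-48,48,-70,-66,45,51),box(44,48,30,70,45,51),box(44,48,-70,-30,45,51),box(-48,-44,30,70,45,51),box(-48,-44,-70,-30,45,51)]
STATION=[box(52,72,-40,40,0,28)]+RAILS(70)+LIPS
STAND=RAILS(70)
def CAR(sx=20,sy=36):
    L=[box(-38,38,-55,55,0,6)]
    for i in(1,-1):
        for j in(1,0,-1):
            c=lambda r,a,b:box(i*sx-r,i*sx+r,j*sy-r,j*sy+r,a,b)
            L+=[c(7,6,25),c(8,25,34)]
    return L
def T(L,p,z): # place boxes
    c,s=np.cos(p[2]),np.sin(p[2]);R=np.array([[c,-s,0],[s,c,0],[0,0,1]])
    return [[(f@R.T+[p[0],p[1],z],R@n) for f,n in b] for b in L]
def cost(p,roi,boxes,ret=False):
    x0,y0,x1,y1=roi;h,w=y1-y0,x1-x0;lab=np.zeros((h*S,w*S),np.int32);k=0;C=np.array(p['pose'])[:3,3]
    for b in boxes:
        for f,n in b:
            k+=1
            if n@(C-f[0])<=0: continue
            q=(w2px(p,f)-[x0,y0]+.5)*S-.5
            cv2.fillConvexPoly(lab,np.round(cv2.convexHull(q.astype(np.float32))*16).astype(np.int32),k,shift=4)
    W=np.stack([cv2.resize((lab==i).astype(np.float32),(w,h),interpolation=cv2.INTER_AREA) for i in range(k+1) if (lab==i).any()],-1)
    W=np.stack([cv2.GaussianBlur(W[...,i],(0,0),.7) for i in range(W.shape[-1])],-1).reshape(h*w,-1)
    I=p['pixels'][y0:y1,x0:x1].reshape(-1,3).astype(float)
    A,B=W.T@W+1e-3*np.eye(W.shape[1]),W.T@I
    r=np.abs(I-W@np.linalg.solve(A,B));return np.sqrt(r**2+25).mean()
def fit(pics,build,x0,roipts,step,pad=7):
    rois=[]
    for p in pics:
        q=w2px(p,roipts);a=np.floor(q.min(0)-pad).astype(int);b=np.ceil(q.max(0)+pad).astype(int);rois.append([*np.maximum(a,0),*np.minimum(b,[640,400])])
    f=lambda x:sum(cost(p,r,build(x)) for p,r in zip(pics,rois))
    best=None;x=np.array(x0,float)
    for m in(1,.4):
        sim=np.vstack([x]+[x+np.eye(len(x))[i]*step[i]*m for i in range(len(x))])
        o=minimize(f,x,method='Nelder-Mead',options=dict(initial_simplex=sim,maxfev=400,xatol=1e-4,fatol=1e-4));x=o.x
    return x,o.fun/len(pics)
def pts(b): return np.vstack([f for q in b for f,n in q])
E
cat > m1.py <<'E'
from fit import *
a=load('top0');b=load('side0')
def est(c,z): 
    c=np.array(c)/(800/300)+[200,130]; return px2w(a,c,z)
def yaw(A,B): d=B-A; return np.arctan2(d[1],d[0])
m=est([[318,60],[396,80],[350,258],[270,238]],0); mp=[*m.mean(0)[:2],yaw((m[2]+m[3])/2,(m[0]+m[1])/2)]
g=est([[336,163],[322,242]],.06); y=yaw(g[1],g[0]); lp=[*(g.mean(0)[:2]+.005*np.array([np.cos(y),np.sin(y)])),y]
r=est([[533,85],[655,113],[630,195],[512,170]],.048); rp=[*r.mean(0)[:2],yaw((r[2]+r[3])/2,(r[0]+r[1])/2)]
s=est([[50,115],[165,95],[182,180],[68,200]],.04); sp=[*s.mean(0)[:2],yaw((s[2]+s[3])/2,(s[0]+s[1])/2)]
c=est([[55,118],[152,105],[160,172],[62,186]],.051); cp=[*c.mean(0)[:2],yaw((c[2]+c[3])/2,(c[0]+c[1])/2)]
print('init',np.round([mp,lp,rp,sp,cp],3).tolist())
st=[.006,.006,.06]
for nm,pics in(('top',[a]),('side',[b]),('both',[a,b])):
    bm=lambda x:T(MAT,x[:3],0)+T(LIFT,x[3:],.002)
    x,f=fit(pics,bm,mp+lp,pts(bm(mp+lp)),st*2);print(nm,'mat/lifter',np.round(x,4),round(f,2))
    bs=lambda x:T(STATION,x,0)
    x,f=fit(pics,bs,rp,pts(bs(rp)),st);print(nm,'station',np.round(x,4),round(f,2))
    bc=lambda x:T(STAND,x[:3],0)+T(CAR(x[6],x[7]),x[3:6],.045)
    x0=sp+cp+[20,36]
    x,f=fit(pics,bc,x0,pts(bc(x0)),st*2+[2,2]);print(nm,'stand/carrier',np.round(x,4),round(f,2))
E
python3 m1.py
```

```text
init [[0.556, -0.004, -0.273], [0.506, 0.001, -0.191], [0.567, -0.286, -0.298], [0.569, 0.245, 0.202], [0.571, 0.253, 0.11]]
top mat/lifter [ 0.5568 -0.0035 -0.2726  0.5074  0.0012 -0.2322] 7.67
top station [ 0.5717 -0.2891 -0.2767] 10.72
top stand/carrier [ 0.5734  0.2461  0.1768  0.5717  0.2537  0.1236 21.3605 36.9239] 14.74
side mat/lifter [ 0.5577 -0.0012 -0.2772  0.5085  0.002  -0.2218] 8.29
side station [ 0.5727 -0.2884 -0.2666] 9.82
side stand/carrier [ 0.5727  0.2506  0.1727  0.5717  0.257   0.127  21.9378 36.5882] 10.52
both mat/lifter [ 0.5573 -0.0031 -0.2731  0.509   0.0013 -0.2307] 8.08
both station [ 0.5721 -0.289  -0.2721] 10.32
both stand/carrier [ 0.5732  0.2496  0.1716  0.5721  0.2548  0.1254 21.9462 37.1631] 12.94
```

Run:
```python
from fit import *
a=load('top0');im=cv2.resize(a['pixels'][:,:,::-1],None,fx=4,fy=4,interpolation=cv2.INTER_CUBIC)
def dr(L,p,z,c):
    for b in T(L,p,z):
        for f,n in (b[-1:]):
            q=(w2px(a,f)+.5)*4-.5; cv2.polylines(im,[np.round(q).astype(int)],True,c,1)
dr(MAT,[.5573,-.0031,-.2731],0,(0,255,255));dr(LIFT,[.509,.0013,-.2307],.002,(255,255,0));dr(STATION[:4],[.5721,-.289,-.2721],0,(0,255,0))
dr(STAND,[.5732,.2496,.1716],0,(0,255,0));dr(CAR()[:1],[.5721,.2548,.1254],.045,(0,0,255))
c=im[600:920,850:1810];cv2.imwrite('pics/v3.png',cv2.resize(c,(800,267)))
```

```text
(no output)
```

View pics/v3.png

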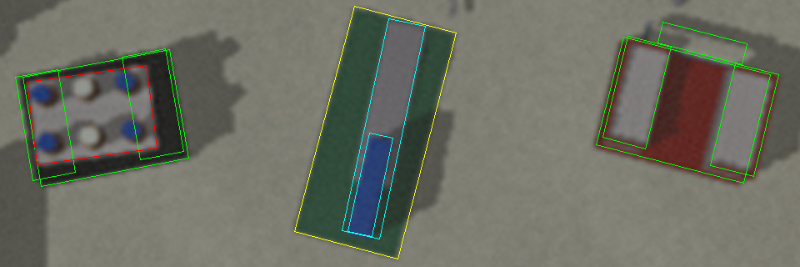

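Request:
servo_tool([
  [3.1, -3.5, 0],
  [3.1, -3.5, 0],
  [3.1, -3.5, 0],
  [3.1, -3.5, 0],
  [3.1, -3.5, 0],
  [3.1, -3.5, 0],
  [3.1, -3.5, 0],
  [3.1, -3.5, 0],
], grip=[8.54, 8.54, 8.54, 8.54, 8.54, 8.54, 8.54, 8.54], roll=[0, 0, 0, 0, 0, 0, 0, 0])

```text
time_s: 1.4
eef_pos: [0.331, -0.3274, 0.2316]
ee_rot: [[0.974, 0.225, 0.001], [0.225, -0.974, -0.001], [0.0, 0.001, -1.0]]
ft_force: [1.8, -0.2, -0.6]
grip_width: 0.998
gripper_force: 0.0
```

The outlines match the picture. The three mat look-alikes are at top pixels (326,190), (376,268) and (472,291). The first is farthest to the robot's left (+y) and carries the lifter, so it is the one meant.

Request:
servo_tool([
  [3.1, -3.5, 0],
  [3.1, -3.5, 0],
  [3.1, -3.5, 0],
  [3.1, -3.5, 0],
  [3.1, -3.5, 0],
  [3.1, -3.5, 0],
  [3.1, -3.5, 0],
  [3.1, -3.5, 0],
], grip=[8.54, 8.54, 8.54, 8.54, 8.54, 8.54, 8.54, 8.54], roll=[0, 0, 0, 0, 0, 0, 0, 0])

```text
time_s: 2.2
eef_pos: [0.5099, 0.0012, 0.2317]
ee_rot: [[0.974, 0.224, 0.001], [0.224, -0.974, -0.0], [0.001, 0.0, -1.0]]
ft_force: [-0.6, -1.6, 0.5]
grip_width: 0.996
gripper_force: 0.0
```

Request:
servo_tool([
  [0, 0, 3],
  [0, 0, 3],
  [0, 0, 3],
  [0, 0, 3],
  [0, 0, 0],
], grip=[8.54, 8.54, 8.54, 8.54, 8.54], roll=[0.115, 0.115, 0.115, 0.115, 0])

```text
time_s: 2.7
eef_pos: [0.5071, -0.0005, 0.1085]
ee_rot: [[0.973, -0.233, -0.005], [-0.233, -0.973, -0.0], [-0.005, 0.001, -1.0]]
ft_force: [-0.5, -0.0, 0.6]
grip_width: 0.998
gripper_force: 0.0
```

Request:
servo_tool([
  [0, 0, 3],
  [0, 0, 3],
  [0, 0, 2],
  [0, 0, 0],
  [0, 0, 0],
], grip=[8.54, 8.54, 8.54, 8.54, 8.54], roll=[0, 0, 0, 0, 0])

```text
time_s: 3.2
eef_pos: [0.5099, -0.0004, 0.0327]
ee_rot: [[0.973, -0.229, 0.001], [-0.229, -0.973, 0.0], [0.001, -0.0, -1.0]]
ft_force: [-0.1, -0.2, -0.4]
grip_width: 0.996
gripper_force: 0.0
```

Request:
servo_tool([
  [0, -0.15, 0.5],
  [0, 0, 0],
  [0, 0, 0],
  [0, 0, 0],
  [0, 0, 0],
  [0, 0, 0],
  [0, 0, 0],
  [0, 0, 0],
], grip=[8.54, 2, 2, 2, 2, 2, 2, 2], roll=[0, 0, 0, 0, 0, 0, 0, 0], grip_force=100)

```text
time_s: 4.0
eef_pos: [0.5097, 0.001, 0.0267]
ee_rot: [[0.973, -0.231, 0.0], [-0.231, -0.973, -0.0], [0.0, 0.0, -1.0]]
ft_force: [-1.2, -0.1, 6.6]
grip_width: 0.247
gripper_force: 57.9
```

Request:
servo_tool([
  [0, 0, 0],
  [0, 0, 0],
  [0, 0, -0.5],
  [0, 0, -2],
  [0, 0, -2],
  [0, 0, -2],
  [0, 0, -1.5],
  [0, 0, 0],
], grip=[0, 0, 0, 0, 0, 0, 0, 0], roll=[0, 0, 0, 0, 0, 0, 0, 0], grip_force=100)

```text
time_s: 4.8
eef_pos: [0.5105, 0.0009, 0.1081]
ee_rot: [[0.973, -0.231, 0.003], [-0.231, -0.973, -0.0], [0.003, -0.001, -1.0]]
ft_force: [-0.1, 0.0, -3.2]
grip_width: 0.237
gripper_force: 98.0
```

```bash
cat > m2.py <<'E'
from fit import *
import sys
tag=sys.argv[1]; car=len(sys.argv)>2
a=grab('top',tag+'t');b=grab('side',tag+'s');s=sensors.state();e=s['eef_pos'];R=np.array(s['ee_rot']);y=np.arctan2(R[1,0],R[0,0])
print('eef',np.round(e,4),'yaw',round(y,4),'grip',s['grip_width'],s['gripper_force'],'t',s['time_s'])
z0=e[2]-.0245
if not car:
    bd=lambda x:T(LIFT,x[:3],x[3]); x0=[e[0],e[1],y,z0];st=[.004,.004,.04,.005]
else:
    bd=lambda x:T(LIFT,x[:3],z0)+T(CAR(21.9,37),x[3:6],z0+.004); c=np.array([np.cos(y),np.sin(y)])
    x0=[e[0],e[1],y,*(e[:2]+.115*c),y];st=[.004,.004,.04]*2
for n,pp in(('top',[a]),('side',[b]),('both',[a,b])):
    try: x,f=fit(pp,bd,x0,pts(bd(x0)),st);print(n,np.round(x,4),round(f,2))
    except Exception as ex: print(n,ex)
E
python3 m2.py lift
python3 - <<'E'
import cv2
a=cv2.imread('pics/lifts.png')[120:300,200:440]; cv2.imwrite('pics/v4.png',cv2.resize(a,(800,600),interpolation=cv2.INTER_CUBIC))
E
```

```text
eef [0.5094 0.0008 0.1061] yaw -0.2334 grip 0.24107163106408164 97.9808235168457 t 4.9
top [ 5.099e-01 -1.000e-04 -2.309e-01  8.620e-02] 21.83
side [ 0.5243 -0.0327  0.3037  0.1486] 27.83
both [ 0.5342 -0.0123 -0.4152  0.101 ] 25.89
```

View pics/v4.png

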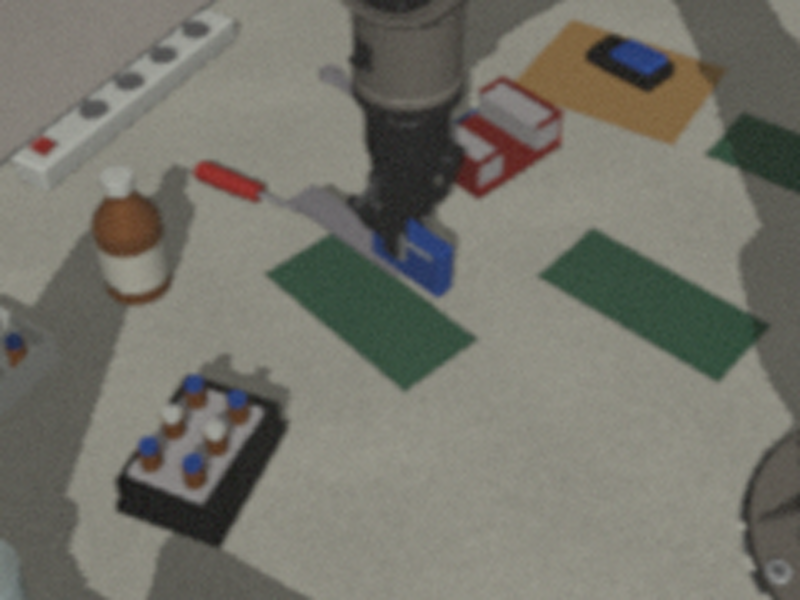

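The lifter hangs level in the gripper (blue grip at crop 415,255), clear of the mat. Next I move to the pre-insert pose in front of the stand.

Request:
servo_tool([
  [-1.5, -1.5, -0.5],
  [-2.5, -2.5, -0.5],
  [-2.5, -2.5, -0.5],
  [-2.5, -2.5, 0],
  [-2.5, -2.5, 0],
  [-2.5, -2.5, 0],
  [-2.5, -2.5, 0],
  [-1.8, -2.3, 0],
], grip=[0, 0, 0, 0, 0, 0, 0, 0], roll=[0, 0, 0, 0, 0, 0, 0, 0])

```text
time_s: 5.7
eef_pos: [0.373, 0.2271, 0.1204]
ee_rot: [[0.973, -0.23, -0.001], [-0.23, -0.973, -0.001], [-0.001, 0.001, -1.0]]
ft_force: [0.8, -1.2, -2.5]
grip_width: 0.24
gripper_force: 98.0
```

Request:
servo_tool([
  [0, 0, 0],
  [0, 0, 0],
  [0, 0, 0],
  [0, 0, 0],
  [0, 0, 0],
  [0, 0, 0],
], grip=[0, 0, 0, 0, 0, 0], roll=[-0.095, -0.095, -0.095, -0.093, 0, 0])

```text
time_s: 6.3
eef_pos: [0.3746, 0.2259, 0.1207]
ee_rot: [[0.99, 0.141, -0.001], [0.141, -0.99, -0.0], [-0.001, 0.0, -1.0]]
ft_force: [0.8, -0.8, -1.6]
grip_width: 0.242
gripper_force: 98.0
```

```bash
cat > m3.py <<'E'
from fit import *
import sys
tag=sys.argv[1]
a=grab('top',tag+'t');b=grab('side',tag+'s');s=sensors.state();e=np.array(s['eef_pos']);R=np.array(s['ee_rot']);y=np.arctan2(R[1,0],R[0,0])
print('eef',np.round(e,4),'yaw',round(y,4),'grip',s['grip_width'],s['gripper_force'],'t',s['time_s'])
BL=[box(50,155,-18,18,0,4)]  # bare blade only
c=np.array([np.cos(y),np.sin(y)])
for n,pp in(('top',[a]),('side',[b])):
    bd=lambda x:T(BL,x[:3],e[2]-.0247); x0=[e[0],e[1],y]; x,f=fit(pp,bd,x0,pts(T([box(70,155,-18,18,0,4)],x0,e[2]-.0247)),[.004,.004,.04]);print(n,'blade',np.round(x,4),round(f,2), 'tip',np.round(x[:2]+.155*np.array([np.cos(x[2]),np.sin(x[2])]),4))
E
python3 m3.py pre
python3 - <<'E'
import cv2
a=cv2.imread('pics/pres.png')[170:320,200:400]; cv2.imwrite('pics/v5.png',cv2.resize(a,(800,600),interpolation=cv2.INTER_CUBIC))
E
```

```text
eef [0.3748 0.226  0.121 ] yaw 0.1424 grip 0.24138622115737154 98.04351210594177 t 6.4
top blade [0.3777 0.2216 0.1214] 20.64 tip [0.5315 0.2404]
side blade [0.3229 0.2538 0.1586] 20.29 tip [0.4759 0.2783]
```

View pics/v5.png

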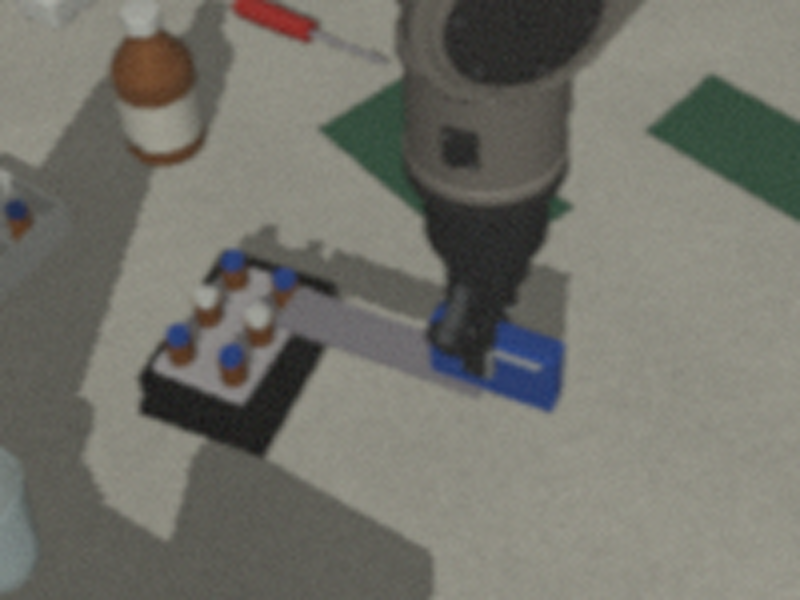

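Run:
```python
from fit import *
out=[]
for t,(x0,y0,x1,y1) in(('pret',(220,160,300,240)),('pres',(230,220,310,300))):
    a=load(t);k=7;im=cv2.resize(a['pixels'][y0:y1,x0:x1,::-1],None,fx=k,fy=k,interpolation=cv2.INTER_CUBIC)
    def dr(L,p,z,c):
        for b in T(L,p,z):
            q=(w2px(a,b[-1][0])+.5-[x0,y0])*k-.5; cv2.polylines(im,[np.round(q).astype(int)],True,c,1)
    dr([box(40,155,-18,18,0,4)],[.3748,.226,.1424],.0963,(0,255,255));dr([box(-38,38,-55,55,0,6)],[.572,.255,.1254],.045,(0,0,255))
    out.append(im[:,:400])
cv2.imwrite('pics/v6.png',np.hstack(out))
```

```text
(no output)
```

View pics/v6.png

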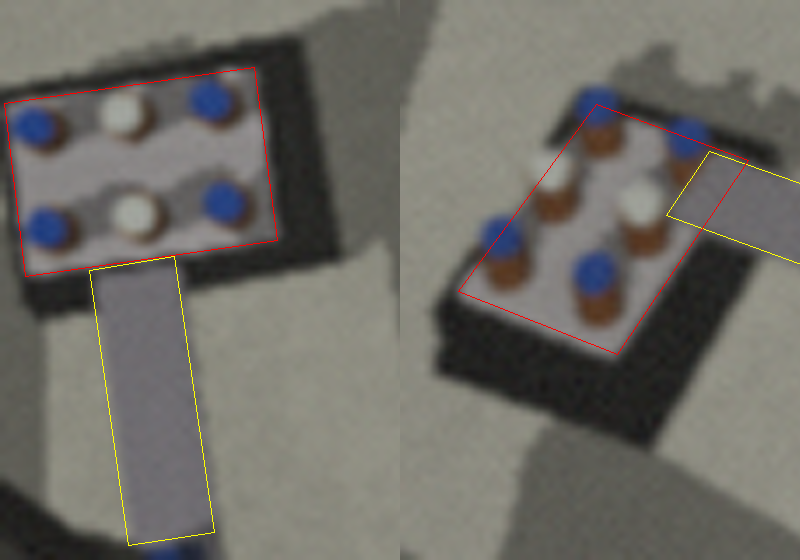

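The side view matches the model blade, and the top view carries a y offset of about -3.5 mm. Corrected for that, the blade is well aligned with the channel. I descend in front of the carrier and then insert.

Request:
servo_tool([
  [0, 0, 0.8],
  [0, 0, 1.5],
  [0, 0, 1.5],
  [0, 0, 1.5],
  [0, 0, 1],
  [0, 0, 0.3],
  [0, 0, 0],
], grip=[0, 0, 0, 0, 0, 0, 0], roll=[0, 0, 0, 0, 0, 0, 0])

```text
time_s: 7.1
eef_pos: [0.3747, 0.2262, 0.0551]
ee_rot: [[0.99, 0.144, -0.001], [0.144, -0.99, -0.0], [-0.001, 0.0, -1.0]]
ft_force: [-1.0, 0.8, -1.3]
grip_width: 0.244
gripper_force: 98.1
```

Run:
```python
from fit import *
s=sensors.state();e=s['eef_pos'];out=[]
for t,(x0,y0,x1,y1) in(('low_t',(220,160,300,240)),('low_s',(230,220,310,300))):
    a=grab('top' if t=='low_t' else 'side',t);k=7;im=cv2.resize(a['pixels'][y0:y1,x0:x1,::-1],None,fx=k,fy=k,interpolation=cv2.INTER_CUBIC)
    def dr(L,p,z,c):
        for b in T(L,p,z):
            q=(w2px(a,b[-1][0])+.5-[x0,y0])*k-.5; cv2.polylines(im,[np.round(q).astype(int)],True,c,1)
    dr([box(40,155,-18,18,0,4)],[e[0],e[1],.1424],e[2]-.0247,(0,255,255));dr([box(-38,38,-55,55,0,6)],[.572,.257,.1254],.045,(0,0,255))
    out.append(im[:,:400])
print(e,s['ft_force']);cv2.imwrite('pics/v7.png',np.hstack(out))
```

```text
[0.37470604 0.22620331 0.05505034] [-0.98850149  0.78816287 -1.25731171]
```

View pics/v7.png

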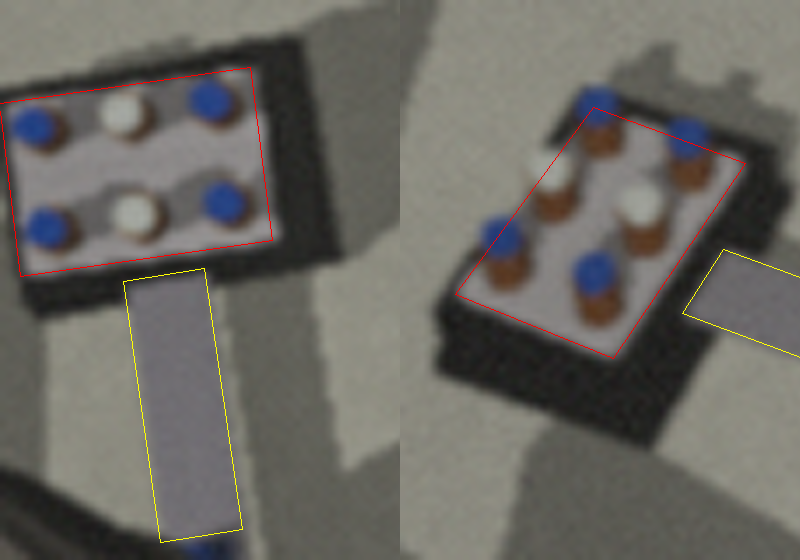

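Request:
servo_tool([
  [0.5, 0, 0],
  [1.2, 0, 0],
  [1.5, 0, 0],
  [1.5, 0, 0],
  [1.5, 0, 0],
  [1.5, 0, 0],
  [0.8, 0, 0],
  [0, 0, 0],
], grip=[0, 0, 0, 0, 0, 0, 0, 0], roll=[0, 0, 0, 0, 0, 0, 0, 0])

```text
time_s: 8.0
eef_pos: [0.4602, 0.2385, 0.0551]
ee_rot: [[0.99, 0.143, -0.0], [0.143, -0.99, 0.0], [0.0, -0.0, -1.0]]
ft_force: [-0.3, -0.6, -1.7]
grip_width: 0.239
gripper_force: 98.1
```

Request:
servo_tool([
  [0, 0, -0.3],
  [0, 0, -0.4],
  [0, 0, -0.4],
  [0, 0, -0.4],
  [0, 0, -0.4],
  [0, 0, -0.6],
  [0, 0, -0.8],
  [0, 0, -0.8],
], grip=[0, 0, 0, 0, 0, 0, 0, 0], roll=[0, 0, 0, 0, 0, 0, 0, 0])

```text
time_s: 8.8
eef_pos: [0.459, 0.2384, 0.0971]
ee_rot: [[0.99, 0.144, 0.0], [0.144, -0.99, 0.0], [0.0, -0.0, -1.0]]
ft_force: [1.3, -0.2, -3.2]
grip_width: 0.237
gripper_force: 98.0
```

Request:
servo_tool([
  [0, 0, -0.8],
  [0, 0, -0.8],
  [0, 0, -0.8],
  [0, 0, -0.5],
  [0, 0, 0],
  [0, 0, 0],
], grip=[0, 0, 0, 0, 0, 0], roll=[0, 0, 0, 0, 0, 0])

```text
time_s: 9.4
eef_pos: [0.459, 0.2383, 0.1253]
ee_rot: [[0.99, 0.144, 0.0], [0.144, -0.99, -0.0], [0.0, 0.0, -1.0]]
ft_force: [-1.2, -0.3, -3.2]
grip_width: 0.24
gripper_force: 98.0
```

```bash
cat > m4.py <<'E'
from fit import *
import sys
tag=sys.argv[1]; a=grab('top',tag+'t');b=grab('side',tag+'s');s=sensors.state();e=np.array(s['eef_pos']);R=np.array(s['ee_rot']);y=np.arctan2(R[1,0],R[0,0])
print('eef',np.round(e,4),'yaw',round(y,4),s['time_s']);z0=e[2]-.0247;c=np.array([np.cos(y),np.sin(y)])
x0=[*(e[:2]+.115*c),y-.02]
bl=T([box(50,155,-18,18,0,4)],[e[0],e[1],y],z0)
for n,pp in(('top',[a]),('side',[b])):
    bd=lambda x:T([box(45,155,-18,18,0,4)],[e[0],e[1],y],z0)+T(CAR(21.9,37),x[:3],x[3] if len(x)>3 else z0+.004)
    for q in(x0,x0+[z0+.004]):
        if len(q)==4 and n=='top': continue
        x,f=fit(pp,bd,q,pts(T(CAR(),x0,z0+.004)),[.006,.006,.05,.005][:len(q)],5);d=x[:2]-e[:2];print(n,np.round(x,4),round(f,2),'in lifter',np.round([d@c,d@[-c[1],c[0]],x[2]-y],4),z0+.004)
E
python3 m4.py up;python3 - <<'E'
import cv2
a=cv2.imread('pics/ups.png')[170:320,200:400]; cv2.imwrite('pics/v8.png',cv2.resize(a,(800,600),interpolation=cv2.INTER_CUBIC))
E
```

```text
eef [0.4589 0.2383 0.125 ] yaw 0.1447 9.5
top [0.573  0.2523 0.13  ] 28.48 in lifter [ 0.115  -0.0026 -0.0147] 0.10431174449049396
side [0.5722 0.2566 0.1255] 27.32 in lifter [ 0.1148  0.0018 -0.0192] 0.10431174449049396
side [0.5716 0.2572 0.1232 0.1048] 27.32 in lifter [ 0.1143  0.0025 -0.0215] 0.10431174449049396
```

View pics/v8.png

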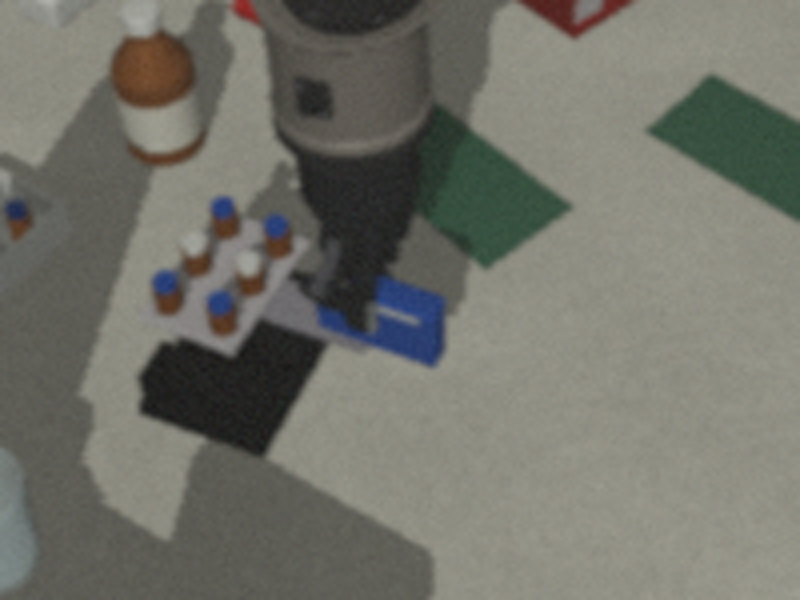

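The carrier rides level on the blade, in lifter frame x ≈ 114.7 mm, y ≈ +2 mm, yaw ≈ -0.02. Next I carry it across.

Request:
servo_tool([
  [-0.06, 0.4, 0],
  [-0.11, 0.8, 0],
  [-0.17, 1.2, 0],
  [-0.23, 1.6, 0],
  [-0.29, 2.0, 0],
  [-0.34, 2.4, 0],
  [-0.37, 2.6, 0],
  [-0.37, 2.6, 0],
], grip=[0, 0, 0, 0, 0, 0, 0, 0], roll=[0, 0, 0, 0, 0, 0, 0, 0])

```text
time_s: 10.3
eef_pos: [0.4591, 0.099, 0.1253]
ee_rot: [[0.99, 0.144, -0.0], [0.144, -0.99, -0.0], [-0.0, 0.0, -1.0]]
ft_force: [0.3, 0.4, -2.5]
grip_width: 0.24
gripper_force: 97.9
```

Request:
servo_tool([
  [-0.37, 2.6, 0],
  [-0.37, 2.6, 0],
  [-0.37, 2.6, 0],
  [-0.37, 2.6, 0],
  [-0.37, 2.6, 0],
  [-0.37, 2.6, 0],
  [-0.37, 2.6, 0],
  [-0.37, 2.6, 0],
], grip=[0, 0, 0, 0, 0, 0, 0, 0], roll=[0, 0, 0, 0, 0, 0, 0, 0])

```text
time_s: 11.1
eef_pos: [0.4594, -0.1111, 0.1254]
ee_rot: [[0.99, 0.143, -0.0], [0.143, -0.99, -0.0], [-0.0, 0.0, -1.0]]
ft_force: [0.3, -0.5, -2.7]
grip_width: 0.243
gripper_force: 97.9
```

Request:
servo_tool([
  [-0.37, 2.6, 0],
  [-0.37, 2.6, 0],
  [-0.34, 2.4, 0],
  [-0.32, 2.2, 0],
  [-0.26, 1.8, 0],
  [-0.23, 1.6, 0],
  [-0.17, 1.2, 0],
  [-0.11, 0.8, 0],
], grip=[0, 0, 0, 0, 0, 0, 0, 0], roll=[0, 0, 0, 0, 0, 0, 0, 0])

```text
time_s: 11.9
eef_pos: [0.4603, -0.2637, 0.1253]
ee_rot: [[0.99, 0.143, -0.0], [0.143, -0.99, 0.0], [-0.0, -0.0, -1.0]]
ft_force: [-0.4, -0.0, -2.8]
grip_width: 0.241
gripper_force: 97.9
```

Request:
servo_tool([
  [0, 0, 0],
  [0, 0, 0],
  [0, 0, 0],
  [0, 0, 0],
  [0, 0, 0],
  [0, 0, 0],
  [0, 0, 0],
  [0, 0, 0],
], grip=[0, 0, 0, 0, 0, 0, 0, 0], roll=[0.03, 0.06, 0.07, 0.07, 0.07, 0.06, 0.037, 0])

```text
time_s: 12.7
eef_pos: [0.4608, -0.2616, 0.1253]
ee_rot: [[0.968, -0.25, -0.0], [-0.25, -0.968, 0.0], [-0.0, -0.0, -1.0]]
ft_force: [-0.8, -0.3, -3.4]
grip_width: 0.246
gripper_force: 98.0
```

```bash
python3 m4.py ov
```

```text
eef [ 0.4608 -0.2619  0.1253] yaw -0.2507 12.8
top [ 0.5722 -0.2888 -0.2752] 20.66 in lifter [ 0.1146  0.0016 -0.0244] 0.10464034842976602
side [ 0.5716 -0.2884 -0.2907] 24.01 in lifter [ 0.114   0.0018 -0.04  ] 0.10464034842976602
side [ 0.5711 -0.2868 -0.3007  0.1063] 23.97 in lifter [ 0.113   0.0033 -0.05  ] 0.10464034842976602
```

Request:
servo_tool([
  [0, 0, 0.4],
  [0, 0, 0.8],
  [0, 0, 1],
  [0, 0, 1],
  [0, 0, 0.8],
  [0, 0, 0.5],
  [0, 0, 0.2],
  [0, 0, 0],
], grip=[0, 0, 0, 0, 0, 0, 0, 0], roll=[0, 0, 0, 0, 0, 0, 0, 0])

```text
time_s: 13.6
eef_pos: [0.4606, -0.2625, 0.0781]
ee_rot: [[0.968, -0.249, -0.0], [-0.249, -0.968, 0.0], [-0.0, -0.0, -1.0]]
ft_force: [-0.2, -0.5, -2.5]
grip_width: 0.244
gripper_force: 98.0
```

```bash
python3 m4.py near;python3 - <<'E'
import cv2
a=cv2.imread('pics/nears.png')[110:210,290:420];b=cv2.imread('pics/neart.png')[140:240,370:470]
import numpy as np
cv2.imwrite('pics/v9.png',np.hstack([cv2.resize(x,None,fx=3.4,fy=3.4,interpolation=cv2.INTER_CUBIC) for x in(a,b)]))
E
```

```text
eef [ 0.4608 -0.2627  0.0786] yaw -0.2523 13.7
top [ 0.5712 -0.2838 -0.2718] 20.69 in lifter [ 0.1122  0.0071 -0.0195] 0.057890652415145516
side [ 0.5731 -0.2901 -0.2972] 26.9 in lifter [ 0.1156  0.0015 -0.0449] 0.057890652415145516
side [ 0.5713 -0.287  -0.3039  0.0605] 26.87 in lifter [ 0.1131  0.0041 -0.0516] 0.057890652415145516
```

View pics/v9.png

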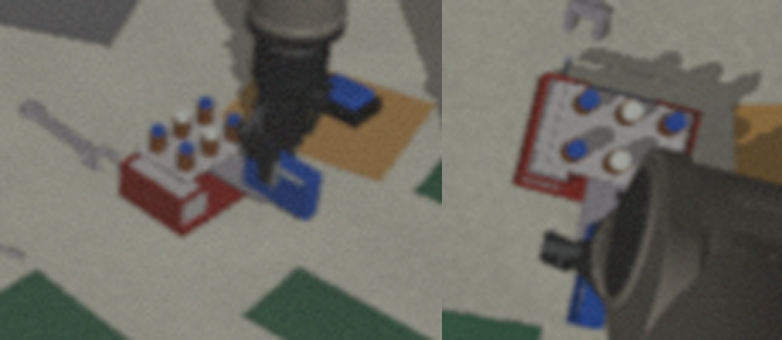

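The picture shows the carrier just above the seat, level and centred once parallax is allowed for. I lower it onto the rails and free the blade.

Request:
servo_tool([
  [0, 0, 0.3],
  [0, 0, 0.3],
  [0, 0, 0.3],
  [0, 0, 0.3],
  [0, 0, 0.3],
  [0, 0, 0.3],
  [0, 0, 0.3],
  [0, 0, 0.2],
], grip=[0, 0, 0, 0, 0, 0, 0, 0], roll=[0, 0, 0, 0, 0, 0, 0, 0])

```text
time_s: 14.5
eef_pos: [0.4606, -0.2626, 0.055]
ee_rot: [[0.968, -0.25, -0.0], [-0.25, -0.968, 0.0], [-0.0, -0.0, -1.0]]
ft_force: [0.4, -0.1, -0.4]
grip_width: 0.242
gripper_force: 98.2
```

```bash
cat > m5.py <<'E'
from fit import *
import sys
tag=sys.argv[1]; a=grab('top',tag+'t');b=grab('side',tag+'s');s=sensors.state();print(np.round(s['eef_pos'],4),np.round(s['ft_force'],1),s['time_s'])
x0=[.572,-.289,-.272]
for n,pp,sx in(('top',[a],[.5717,-.2891,-.2767]),('side',[b],[.5727,-.2884,-.2666])):
    for fz in(0,1):
        bd=lambda x:T(STATION,sx,0)+T(CAR(21.9,37),x[:3],x[3] if fz else .045); q=x0+[.045]*fz
        x,f=fit(pp,bd,q,pts(T(CAR(),x0,.045)),[.006,.006,.05,.006][:len(q)],4);d=x[:2]-sx[:2];c=np.array([np.cos(sx[2]),np.sin(sx[2])])
        print(n,np.round(x,4),round(f,2),'in station',np.round([d@c,d@[-c[1],c[0]],x[2]-sx[2]],4))
E
python3 m5.py set
```

```text
[ 0.4605 -0.2625  0.055 ] [ 0.4 -0.7 -1.8] 14.6
top [ 0.5722 -0.2916 -0.2759] 17.02 in station [ 0.0012 -0.0022  0.0008]
top [ 0.572  -0.2906 -0.2714  0.049 ] 17.05 in station [ 0.0007 -0.0014  0.0053]
side [ 0.5735 -0.2902 -0.2934] 17.9 in station [ 0.0012 -0.0015 -0.0268]
side [ 0.5734 -0.2887 -0.2801  0.0459] 17.93 in station [ 0.0008 -0.0001 -0.0135]
```

The carrier is seated within about 2 mm. Now I draw the blade out.

Request:
servo_tool([
  [-0.4, 0, 0],
  [-1, 0, 0],
  [-1.5, 0, 0],
  [-1.5, 0, 0],
  [-1.5, 0, 0],
  [-1.5, 0, 0],
  [-1.2, 0, 0],
  [-0.6, 0, 0],
], grip=[0, 0, 0, 0, 0, 0, 0, 0], roll=[0, 0, 0, 0, 0, 0, 0, 0])

```text
time_s: 15.4
eef_pos: [0.3701, -0.2394, 0.0555]
ee_rot: [[0.968, -0.25, -0.0], [-0.25, -0.968, -0.0], [-0.0, 0.0, -1.0]]
ft_force: [-0.5, -0.1, -1.5]
grip_width: 0.241
gripper_force: 98.2
```

Request:
servo_tool([
  [0, 0, 0],
  [0, 0, -0.8],
  [0, 0, -2],
  [0, 0, -2],
  [0, 0, -2],
  [0, 0, 0],
], grip=[0, 0, 0, 0, 0, 0], roll=[0, 0, 0, 0, 0, 0])

```text
time_s: 16.0
eef_pos: [0.3735, -0.2404, 0.126]
ee_rot: [[0.968, -0.249, 0.004], [-0.249, -0.968, -0.002], [0.004, 0.001, -1.0]]
ft_force: [0.2, -0.1, -2.9]
grip_width: 0.236
gripper_force: 98.2
```

```bash
python3 m5.py out; python3 m3.py out2
```

```text
[ 0.3721 -0.2398  0.1237] [-1.3  0.4 -2.3] 16.1
top [ 0.572  -0.2917 -0.2804] 12.88 in station [ 0.001  -0.0024 -0.0037]
top [ 0.5715 -0.2909 -0.2845  0.0486] 12.9 in station [ 0.0003 -0.0018 -0.0078]
side [ 0.5739 -0.2897 -0.2676] 10.24 in station [ 0.0015 -0.0009 -0.001 ]
side [ 0.5729 -0.2877 -0.2833  0.0467] 10.24 in station [ 0.      0.0008 -0.0167]
eef [ 0.3714 -0.2395  0.1228] yaw -0.2521 grip 0.24117638788015755 98.21156859397888 t 16.2
top blade [ 0.3717 -0.2401 -0.2344] 19.41 tip [ 0.5225 -0.2761]
side blade [ 0.3646 -0.2389 -0.2472] 21.96 tip [ 0.5149 -0.2768]
```

Request:
servo_tool([
  [0.24, -1, 0],
  [0.48, -2, 0],
  [0.72, -3, 0],
  [0.84, -3.5, 0],
  [0.84, -3.5, 0],
  [0.84, -3.5, 0],
  [0.84, -3.5, 0],
  [0.84, -3.5, 0],
], grip=[0, 0, 0, 0, 0, 0, 0, 0], roll=[0, 0, 0, 0, 0, 0, 0, 0])

```text
time_s: 17.0
eef_pos: [0.485, -0.0238, 0.1227]
ee_rot: [[0.968, -0.249, -0.001], [-0.249, -0.968, 0.0], [-0.001, -0.0, -1.0]]
ft_force: [0.3, -1.0, -2.3]
grip_width: 0.242
gripper_force: 98.2
```

Request:
servo_tool([
  [0.6, -2.5, 0],
  [0.36, -1.5, 0],
  [0, 0, 1.5],
  [0, 0, 2.5],
  [0, 0, 2.5],
  [0, 0, 1],
  [0, 0, 0],
], grip=[0, 0, 0, 0, 0, 0, 0], roll=[0, 0, 0, 0, 0, 0, 0])

```text
time_s: 17.7
eef_pos: [0.503, 0.0108, 0.0469]
ee_rot: [[0.969, -0.249, -0.003], [-0.249, -0.969, 0.0], [-0.003, 0.0, -1.0]]
ft_force: [0.1, 0.5, -1.4]
grip_width: 0.24
gripper_force: 98.2
```

Now 2 cm down gently, watching the force.

Request:
servo_tool([
  [0, 0, 0.5],
  [0, 0, 0.5],
  [0, 0, 0.4],
  [0, 0, 0.3],
  [0, 0, 0.2],
  [0, 0, 0.1],
  [0, 0, 0],
], grip=[0, 0, 0, 0, 0, 0, 0], roll=[0, 0, 0, 0, 0, 0, 0])

```text
time_s: 18.4
eef_pos: [0.5041, 0.0102, 0.0283]
ee_rot: [[0.968, -0.25, -0.0], [-0.25, -0.968, 0.0], [-0.0, -0.0, -1.0]]
ft_force: [-0.3, 0.1, -1.7]
grip_width: 0.24
gripper_force: 98.2
```

Request:
servo_tool([
  [0, 0, 0.1],
  [0, 0, 0.05],
  [0, 0, 0],
], grip=[0, 0, 0], roll=[0, 0, 0])

```text
time_s: 18.7
eef_pos: [0.5041, 0.0102, 0.0269]
ee_rot: [[0.968, -0.25, 0.0], [-0.25, -0.968, 0.0], [0.0, -0.0, -1.0]]
ft_force: [0.8, 0.7, -1.2]
grip_width: 0.241
gripper_force: 98.5
```

Request:
servo_tool([
  [0, 0, 0],
  [0, 0, 0],
  [0, 0, 0],
  [0, 0, 0],
  [0, 0, 0],
  [0, 0, 0],
  [0, 0, 0],
  [0, 0, 0],
], grip=[2.6, 3.2, 4, 6, 8.5, 8.5, 8.5, 8.5], roll=[0, 0, 0, 0, 0, 0, 0, 0], grip_force=20)

```text
time_s: 19.5
eef_pos: [0.5041, 0.0102, 0.0268]
ee_rot: [[0.968, -0.25, 0.0], [-0.25, -0.968, 0.0], [-0.0, -0.0, -1.0]]
ft_force: [-0.2, -0.6, 0.3]
grip_width: 0.996
gripper_force: 0.0
```

Request:
servo_tool([
  [0, 0, -1],
  [0, 0, -3],
  [0, 0, -4],
  [0, 0, -4],
  [0, 0, -4],
  [0, 0, -4],
  [0, 0, 0],
], grip=[8.5, 8.5, 8.5, 8.5, 8.5, 8.5, 8.5], roll=[0, 0, 0, 0, 0, 0, 0])

```text
time_s: 20.2
eef_pos: [0.5063, 0.0106, 0.2327]
ee_rot: [[0.968, -0.25, 0.008], [-0.25, -0.968, -0.0], [0.008, -0.002, -1.0]]
ft_force: [1.3, 0.8, -1.3]
grip_width: 0.997
gripper_force: 0.0
```

```bash
python3 m5.py fin
python3 - <<'E'
import cv2,numpy as np
a=cv2.imread('pics/fins.png')[110:250,250:440];b=cv2.imread('pics/fint.png')[120:260,290:460]
cv2.imwrite('pics/v10.png',np.hstack([cv2.resize(x,None,fx=2.2,fy=2.2,interpolation=cv2.INTER_CUBIC) for x in(a,b)]))
E
```

```text
[0.5043 0.0102 0.2283] [ 0.5  0.5 -1. ] 20.3
top [ 0.572  -0.2918 -0.2799] 12.39 in station [ 0.001  -0.0025 -0.0032]
top [ 0.572  -0.2912 -0.2743  0.047 ] 12.41 in station [ 0.0009 -0.002   0.0024]
side [ 0.5742 -0.2909 -0.2744] 18.05 in station [ 0.0021 -0.002  -0.0078]
side [ 0.573  -0.2887 -0.2772  0.0468] 18.04 in station [ 0.0004 -0.0002 -0.0106]
```

View pics/v10.png

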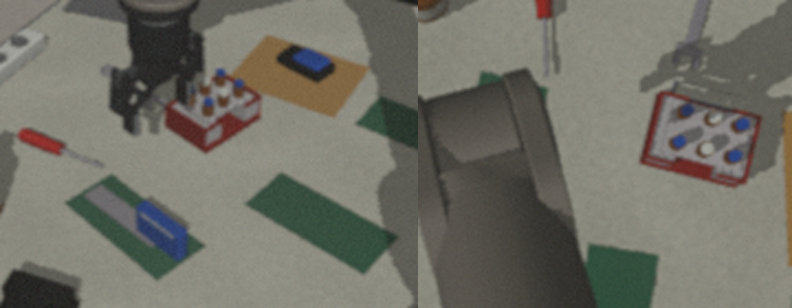

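The lifter lies flat on its mat (left view, 135,220) and the carrier sits inside the red lips (700,135). The gripper is clear of everything.

```bash
python3 -c "
from bench import ctrl;print(ctrl.hand_in())"
```

```text
the job is handed in; nothing more can be done
None
```

I've handed the job in: the carrier is seated on the station's rails inside the red lips, about 2 mm from centre by the cameras, and the lifter is flat on its green mat; the hand-in returned no verdict.

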